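# Hold the sprung cap-hopper lid at its refill angle

### The arm

A 6-joint arm with a two-finger parallel gripper is mounted at the origin on the work surface. World frame = base frame: x ahead of the robot, y to its left, z up, the work surface at z = 0. Lengths are in m, angles in rad, forces in N, time in s.
With the tool pointing down it reaches from about 0.3 to 0.775 m from the base axis. Payload 14.6 kg.
Tool frame: the origin (TCP) lies between the finger pads; the fingertips stand 8 mm ahead of it and the grasp point (between the pads) lies 11 mm behind it; z points along the fingers, y is the line along which they close (so a half turn about z gives the same grasp; the last joint's range is limited). The gripper opens to 94 mm and grips with 3 to 60 N. Pads are 16 mm wide; open, the fingers measure 119 mm over their backs; the gripper's body (75 mm by 177 mm) begins 78 mm behind the grasp point.
Start: joints at [-0.067, 0.3, 1.521, -0, 1.321, -0.067], TCP at [0.55, -0, 0.213] pointing down, gripper open.
Joint ranges: [-3.03, 3.03], [-0.79, 2.21], [0.23, 2.52], [-1.04, 4.18], [0, 3.07], [-2.55, 2.55]. Speed limits (rad/s): [2.22, 2.22, 2.57, 3.14, 3.14, 3.14].

### API

Orientations are given as a unit quaternion [x, y, z, w].
In Python, from plant import bot gives the robot as it stands.
- The arm moves only by the tool step_arm, never from a script. Its arguments are lists of equal length, an entry for each row: "dp": the shift along the tool's x, y, z in units of 30 mm (1.0 is 30 mm), a list of three; "rot": the turn, a rotation vector about the tool's x, y, z in units of 6 degrees (1.0 is 6 degrees), a list of three. In form: {"dp": [[x, y, z], ...], "rot": [[wx, wy, wz], ...]}. A call has 1 to 12 rows; each row is the pose to reach, as a shift and turn from the pose commanded when the call began, along the tool's axes at that moment; what a row does not reach only later rows make up. A row lasts 1/12 s, in which the tool goes at most 41.7 mm and 7.16 degrees, less where a joint would pass 70% of its speed; a pose out of reach is approached as far as the arm can. A call with a gripper value outside its range is refused whole. "claw" is the opening, from 0 (shut) to 1 (fully open), set as the call begins (left out, the last holds). The fingers move at their own pace and stop on an object; "newtons" is the grip in N (left out, the last holds). Time passes only in rows, so rows that repeat a pose let the fingers close. It gives the time, the measured TCP pose, the force and the opening at its end, in the units of the state.
- bot.read_state(): the state, without advancing time (a new reading comes with each control period).
- bot.snapshot(name): name is "scene" or "side" or "wrist"; returns a dict with "image" (420x560x3 uint8, blue, green, red), "mtx" (3x3 intrinsics, pixels), "R" (3x3) and "t" (3): a world point X has camera coordinates R X + t; the wrist camera has in their place "T_tool_cam" (4x4, takes a point from camera to tool coordinates, whose origin is the TCP and whose axes are the flange's). Camera axes: x right, y down, z forward; pixel columns grow to the right and rows downward; lengths in m; the calibration is good to about 2 mm. A picture is of the moment at which its call begins: read the wrist's pose just before it. There is no depth.
- bot.sign_off(): hands the job in, once; it reports no verdict.
The state is a dict: "time_s": time; "joints": joint angles; "qvel": joint speeds; "tau": joint torques, N m; "ee_pos": TCP position; "ee_rot": TCP orientation; "wrist_force": force on the tool from outside, world axes, zero at the start; "wrist_torque": the same for the moment, N m; "gripper_width": finger opening in m.
Only numpy, scipy, OpenCV 4.12 (cv2) and the standard library are available. Lean on these libraries where they do the work, as an engineer would, in place of code of your own. Each camera call takes 0.05 s, during which the arm holds its last target. There are 200 camera calls.

### The job

Free the lid of the cap hopper by turning its catch knob a quarter turn clockwise (seen from above) until the tongue is clear of the lid, then lift the lid against the closing spring until it is in line with the setting arm beside it. Finish while still holding the lid still at that angle with the gripper, so that a colleague can tip in caps; leave the setting arm, bottle, carton and tape roll where they are.

Things in the scene. Friction and masses are not known exactly. Their poses are not given: they have to be found in the camera images.
- catch (a joint): turn of the catch knob, rad: 0 = tongue straight over the lid (locked), grows clockwise seen from above, stop at 1.5; the tongue clears the lid's front edge from about 1.15. It turns with light friction (0.08 N m) and stays where left.
- catch_grip (a point): Grip point on the vertical axis of the catch knob, 156 mm above the table. Grip: black upright bar 42 mm long (its own x axis), 14 mm thick (y), from 20 mm below to 18 mm above this point. Under it a flat steel tongue 12 mm wide points along its +x, 50 mm from the axis, just above the lid's top. The axis is 30 mm in front of the lid's front edge, 70 mm right of its middle (seen from the robot).
- lid (a joint): opening angle of the lid, rad: 0 = shut and level, grows as the front edge rises, up to 1.2. A spring and the lid's weight pull it shut: about 5 to 7 N to lift at the handle. It falls shut when let go. While the catch tongue is over it, it cannot open.
- handle (a point): Centre of the lid's handle: black round bar 40 mm long (its y axis, parallel to the hinge), 18 mm thick, on a 12 mm post; 30 mm above the lid's top, 35 mm behind its front edge, 156 mm above the table when shut. Can be held by its flat ends (it then swivels between the fingers) or across its thickness. Its axes are the lid's: x from front edge to hinge, z out of its top.
- hinge (a point): Middle of the hinge axis (its y axis), at the far edge of the lid's underside, 120 mm above the table. The lid is a bare metal plate 200 mm (front to hinge) x 240 x 6 mm on an open metal box 200 x 240 x 120 mm, fixed to the table. The handle bar's centre is 165 mm in front of this point and 36 mm above it when shut. Its x axis points from the front edge to the hinge.
- lid_edge (a point): front left corner of the lid (mid-thickness), 200 mm from the hinge axis; axes as the lid's.
- setting_arm (a joint): angle of the setting arm, rad, on the same axis and scale as lid: the lid is to be held at this value. It differs from run to run (about 0.35 to 0.75) and is clamped stiff.
- mark_tip (a point): Free end of the setting arm: thin straight steel bar 14 mm high, 8 mm thick, 210 mm long, its centre line 20 mm outside the lid's left side (seen from the robot), pivoting on the hinge line; black thumb nut near its end; a fixed curved bar with tick marks stands just outside it. Its x axis runs from tip to pivot.
- bottle: amber bottle with a white cap standing beside the hopper, 60 mm across, 200 mm tall, origin at its foot. Leave alone.
- carton: cardboard carton 120 x 100 x 90 mm beside the hopper, origin under its centre. Leave alone.
- tape_roll: cardboard tape roll lying flat, 90 mm across, 48 mm high, origin under its centre. Leave alone.

How it is judged:
By the outcome, as a careful person would: the job done as asked, in the order asked, and still so for the second after the job is handed in, while the arm keeps its last pose, push and grip.
It also fails if it takes over 54 s, if anything falls off the work surface, if the arm or the gripper's body presses on something with over 40 N, if the wrist force passes 120 N, or if a joint passes its speed limit or range.

## Working session

There is one attempt and no reset: what is moved stays moved. The work goes in short steps, Python scripts to look and compute and a tool call to move; the robot and the scene stay as the last step left them, time stands still between calls to the robot, and variables do not carry over. Pictures are saved under pics/ and viewed, on a budget of 10 in all, crops included, one or two more only if the job needs it, and the job is handed in when it is done.

Besides the shell and the picture viewer there is one more tool, called after "Call:" as name(argument=value, ...), one argument or row to a line, values as JSON. step_arm: Moves the arm, as the interface text tells. Its arguments: {"type":"object","properties":{"dp":{"type":"array"},"rot":{"type":"array"},"claw":{"type":"number"},"newtons":{"type":"number"}},"required":["dp","rot"]}

```bash
mkdir -p pics; cat > h.py <<'E'
import numpy as np, cv2
from scipy.spatial.transform import Rotation as Rn
from plant import bot
def snap(name,fn):
    s=bot.read_state(); d=bot.snapshot(name); cv2.imwrite('pics/'+fn+'.png',d['image'])
    if name=='wrist':
        T=np.eye(4);T[:3,:3]=Rn.from_quat(s['ee_rot']).as_matrix();T[:3,3]=s['ee_pos']
        W=np.linalg.inv(T@np.array(d['T_tool_cam'])); R,t=W[:3,:3],W[:3,3]
    else: R,t=np.array(d['R']),np.array(d['t'])
    np.savez('pics/'+fn+'.npz',K=np.array(d['mtx']),R=R,t=t)
def atz(fn,uv,z):
    c=np.load('pics/'+fn+'.npz');K,R,t=c['K'],c['R'],c['t']
    o=-R.T@t; r=R.T@np.linalg.solve(K,[uv[0],uv[1],1]); return o+r*(z-o[2])/r[2]
def proj(fn,X):
    c=np.load('pics/'+fn+'.npz');p=c['K']@(c['R']@np.array(X)+c['t']);return p[:2]/p[2]
def ray(fn,uv):
    c=np.load('pics/'+fn+'.npz');return -c['R'].T@c['t'], c['R'].T@np.linalg.solve(c['K'],[uv[0],uv[1],1])
E
python3 - <<'E'
from h import *
for n in('scene','side','wrist'): snap(n,n+'0')
s=bot.read_state();print(s['ee_pos'],s['ee_rot'],s['wrist_force'],s['time_s'])
for n in('scene','side','wrist'):
    o,r=ray(n+'0',(280,210));print(n,o.round(3),r.round(2))
E
```

```text
[ 5.49810580e-01 -2.28075730e-06  2.13009147e-01] [ 7.07108561e-01  7.07104860e-01 -3.02606900e-04 -3.29325839e-04] [ 0.58142553 -0.54472573  0.99499051] 0.15
scene [ 0.905 -0.412  0.997] [-0.27  0.47 -0.84]
side [-0.007 -0.696  1.023] [ 0.44  0.57 -0.7 ]
wrist [0.55  0.077 0.384] [-0.01 -0.27 -0.96]
```

View pics/scene0.png

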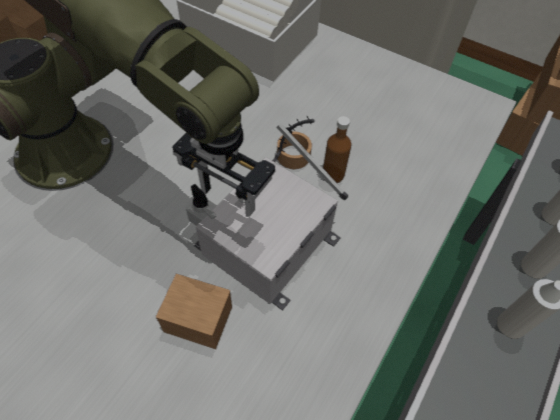

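View pics/side0.png

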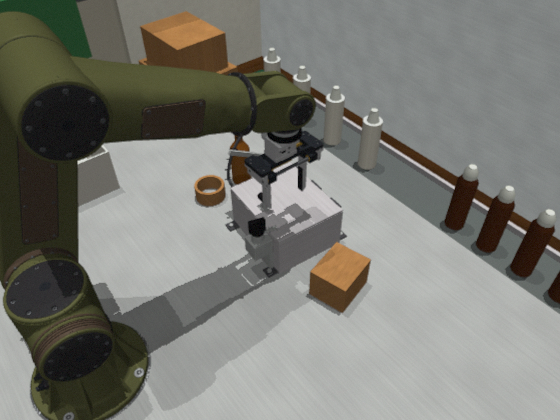

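The scene view shows the knob near (200,195), hinge edge from (272,275) to (336,208), and the setting arm from pivot (345,195) to tip (280,127). The side view shows the knob near (257,226).

```bash
python3 - <<'E'
from h import *
for uv,z in [((272,275),.126),((336,208),.126),((189,213),.126),((200,195),.156),((345,195),.12)]: print('scene',uv,atz('scene0',uv,z).round(3))
for uv,z in [((257,226),.156),((341,212),.126),((233,192),.126)]: print('side',uv,atz('side0',uv,z).round(3))
E
```

```text
scene (272, 275) [ 0.689 -0.055  0.126]
scene (336, 208) [0.719 0.153 0.126]
scene (189, 213) [ 0.463 -0.03   0.126]
scene (200, 195) [0.47  0.005 0.156]
scene (345, 195) [0.718 0.198 0.12 ]
side (257, 226) [0.463 0.002 0.156]
side (341, 212) [ 0.677 -0.069  0.126]
side (233, 192) [0.504 0.169 0.126]
```

View pics/wrist0.png

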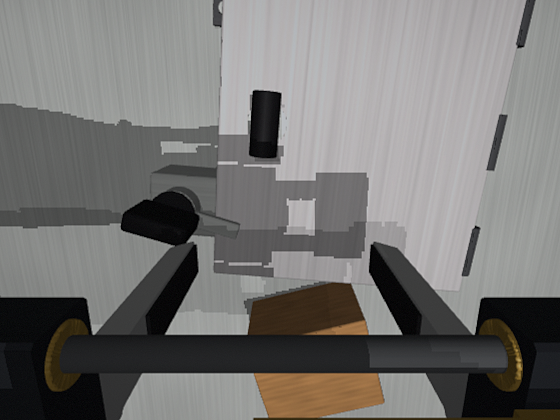

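The wrist view shows the handle bar spanning (266,92)–(263,157), the knob bar around (160,220) with the tongue ending at (240,228), and lid corners at (216,272) and (461,291).

```bash
python3 - <<'E'
from h import *
P={}
for n,uv,z in [('fr',(216,272),.126),('br',(461,291),.126),('fl?',(221,0),.126),('h1',(266,92),.163),('h2',(263,157),.163),('hc',(265,125),.16),('k1',(135,217),.174),('k2',(186,226),.174),('tong tip',(239,229),.130)]:
    P[n]=atz('wrist0',uv,z); print(n,P[n].round(4))
ax=P['br']-P['fr']; print(np.linalg.norm(ax),np.degrees(np.arctan2(ax[1],ax[0])))
a=P['fl?']-P['fr'];print(np.degrees(np.arctan2(-a[0],a[1])))
a=P['h1']-P['h2'];print(np.degrees(np.arctan2(-a[0],a[1])))
for yaw in np.radians([-6,-4,-2,0]):
    x=np.array([np.cos(yaw),np.sin(yaw),0]);y=np.array([-x[1],x[0],0])
    k=P['fr']-x*.03+y*.05; print(np.degrees(yaw).round(),'knob from fr',k.round(3),'handle',(P['fr']+x*.035+y*.12).round(3), 'proj k', proj('wrist0',[k[0],k[1],.174]).round())
E
```

```text
fr [ 0.4959 -0.0456  0.126 ]
br [ 0.6928 -0.0624  0.126 ]
fl? [0.509  0.1475 0.126 ]
h1 [0.5393 0.0885 0.163 ]
h2 [0.5369 0.05   0.163 ]
hc [0.5383 0.0693 0.16  ]
k1 [0.4576 0.0143 0.174 ]
k2 [0.4888 0.0084 0.174 ]
tong tip [ 0.5159 -0.0083  0.13  ]
0.1977047749462306 -4.85455402193913
-3.8920813805819123
-3.5706012535640395
-6.0 knob from fr [0.471 0.007 0.126] handle [0.543 0.07  0.126] proj k [158. 228.]
-4.0 knob from fr [0.469 0.006 0.126] handle [0.539 0.072 0.126] proj k [155. 229.]
-2.0 knob from fr [0.468 0.005 0.126] handle [0.535 0.073 0.126] proj k [153. 231.]
0.0 knob from fr [0.466 0.004 0.126] handle [0.531 0.074 0.126] proj k [150. 232.]
```

Call:
step_arm(
  dp=[
    [0.2, -2.7, 0],
    [0.2, -2.7, 0],
    [0.2, -2.7, 0],
    [0.2, -2.7, 0],
    [0.2, -2.7, 0],
    [0.2, -2.7, 0],
    [0.2, -2.7, 0],
    [0.2, -2.7, 0],
    [0.2, -2.7, 0],
    [0.2, -2.7, 0],
    [0.2, -2.7, 0],
    [0.2, -2.7, 0],
  ],
  rot=[
    [0, 0, -1.1],
    [0, 0, -2.2],
    [0, 0, -3.3],
    [0, 0, -4.4],
    [0, 0, -5.5],
    [0, 0, -6.6],
    [0, 0, -7.7],
    [0, 0, -8.8],
    [0, 0, -9.9],
    [0, 0, -11],
    [0, 0, -12],
    [0, 0, -13],
  ],
  claw=0.6,
  newtons=25,
)

```text
time_s: 1.15
ee_pos: [0.4689, 0.006, 0.2133]
ee_rot: [0.102, 0.995, -0.0, -0.0]
wrist_force: [0.7, 0.8, -0.2]
gripper_width: 0.0563
```

```bash
python3 - <<'E'
from h import *
snap('wrist','wrist1');snap('scene','scene1')
i=cv2.imread('pics/scene1.png')[90:310,150:370]; i=cv2.resize(i,None,fx=2.5,fy=2.5,interpolation=cv2.INTER_CUBIC); cv2.imwrite('pics/scene1c.png',i)
s=bot.read_state();print(s['ee_pos'],s['joints'],s['gripper_width'])
E
```

```text
[0.46890126 0.00599788 0.21331201] [-6.53390524e-02  1.18608899e-01  1.74055021e+00  3.37911042e-06
  1.28273327e+00 -1.42870629e+00] 0.05661593888594613
```

View pics/wrist1.png

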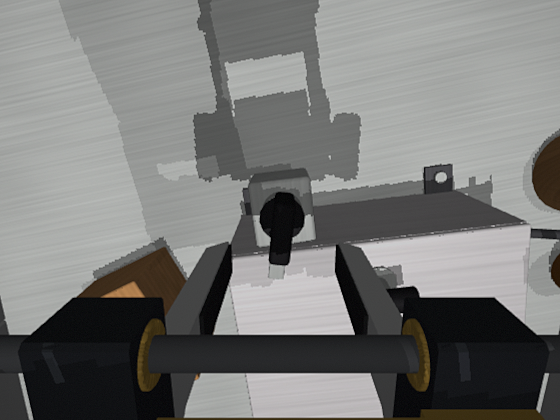

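View pics/scene1c.png

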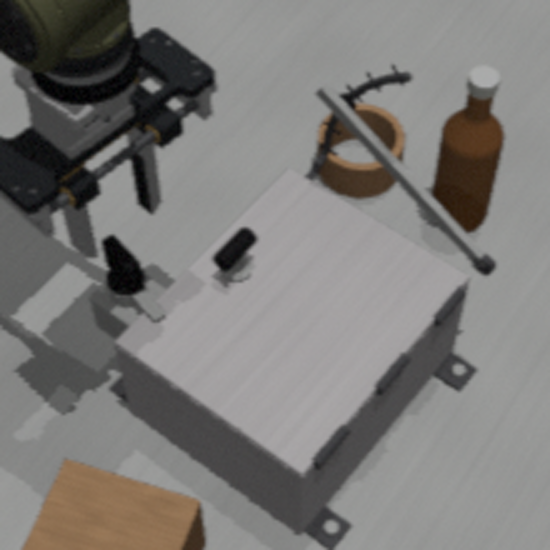

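Wrist view: the bar top spans (284,196)–(281,262), centred between the fingers, with the tongue at (277,270). Scene crop: lid corners at crop pixels (118,347), (290,172), (468,285) and (308,470); arm tip at (322,92), pivot at (486,265).

```bash
python3 - <<'E'
from h import *
from scipy.optimize import least_squares
px=lambda a:np.array(a)/2.5+[150,90]
C={'fr':(118,347),'fl':(290,172),'bl':(468,285),'br':(308,470)}
L={'fr':(-.2,-.12,.006),'fl':(-.2,.12,.006),'bl':(0,.12,.006),'br':(0,-.12,.006)}
def W(p,l):
    c,s=np.cos(p[2]),np.sin(p[2]); return np.array([p[0]+c*l[0]-s*l[1],p[1]+s*l[0]+c*l[1],.12+l[2]])
def res(p):
    r=[proj('scene1',W(p,L[k]))-px(C[k]) for k in C]
    r+=[(proj('wrist0',W(p,L['fr']))-(216,272))*.7,(proj('wrist0',W(p,L['br']))-(461,291))*.7,(proj('wrist1',W(p,L['fl']))-(531,226))*.7]
    return np.ravel(r)
s=least_squares(res,[.7,.05,-.07],loss='soft_l1');p=s.x;np.save('pose.npy',p)
print(p.round(4),np.degrees(p[2]),res(p).round(1))
h=W(p,(-.165,0,.036));k=W(p,(-.23,-.07,.036));print('handle',h,'knob',k)
print('proj knob top w1',proj('wrist1',[k[0],k[1],.174]),'handle w0',proj('wrist0',h), 'tool at w1 z.174',proj('wrist1',[.4689,.006,.174]))
for uv,z in [((284,199),.174),((281,260),.174),((277,270),.131)]: print(atz('wrist1',uv,z).round(4))
# arm: local plane y=.14
c,sn=np.cos(p[2]),np.sin(p[2]);n=np.array([-sn,c,0]);x=np.array([c,sn,0]);h0=np.array([p[0],p[1],.12])
for uv in [(322,92),(405,180),(486,265)]:
    o,r=ray('scene1',px(uv)); q=o+r*((.14-(o-h0)@n)/(r@n)); print('arm local',((q-h0)@x).round(4),(q[2]-.12).round(4),np.arctan2(q[2]-.12,-(q-h0)@x))
E
```

```text
[ 0.7044  0.0563 -0.0781] -4.473668543806043 [-1.  -2.7  0.2 -3.   1.8 -4.4 -1.   1.5 -0.   1.7  1.8  0.7  0.9 -0.2]
handle [0.53994644 0.06919256 0.156     ] knob [0.46968441 0.00447589 0.156     ]
proj knob top w1 [281.17685651 240.40859809] handle w0 [267.97243251 124.96800867] tool at w1 z.174 [283.28564427 238.79899075]
[0.4437 0.0117 0.174 ]
[0.4827 0.0016 0.174 ]
[ 0.5085 -0.0073  0.131 ]
arm local -0.1814 0.0981 0.4956634219244495
arm local -0.0895 0.048 0.49240403512471936
arm local 0.0022 -0.0009 -2.766124898077962
```

Call:
step_arm(
  dp=[
    [-0.04, -0.04, 0.5],
    [-0.04, -0.04, 1.1],
    [-0.04, -0.04, 1.7],
    [-0.04, -0.04, 2.1],
    [-0.04, -0.04, 2.1],
  ],
  rot=[
    [0, 0, 0.4],
    [0, 0, 0.4],
    [0, 0, 0.4],
    [0, 0, 0.4],
    [0, 0, 0.4],
  ],
)

```text
time_s: 1.67
ee_pos: [0.4688, 0.0046, 0.1482]
ee_rot: [0.127, 0.992, -0.0, -0.002]
wrist_force: [0.4, 0.1, -0.7]
gripper_width: 0.0566
```

Call:
step_arm(
  dp=[
    [0, 0, 0],
    [0, 0, 0],
    [0, 0, 0],
    [0, 0, 0],
    [0, 0, 0],
    [0, 0, 0],
    [0, 0, 0],
    [0, 0, 0],
  ],
  rot=[
    [0, 0, 0],
    [0, 0, 0],
    [0, 0, 0],
    [0, 0, 0],
    [0, 0, 0],
    [0, 0, 0],
    [0, 0, 0],
    [0, 0, 0],
  ],
  claw=0,
)

```text
time_s: 2.33
ee_pos: [0.47, 0.0045, 0.1507]
ee_rot: [0.125, 0.992, -0.0, 0.0]
wrist_force: [0.1, -1.3, 1.7]
gripper_width: 0.014
```

Call:
step_arm(
  dp=[
    [0, 0, 0],
    [0, 0, 0],
    [0, 0, 0],
    [0, 0, 0],
    [0, 0, 0],
    [0, 0, 0],
    [0, 0, 0],
    [0, 0, 0],
    [0, 0, 0],
    [0, 0, 0],
    [0, 0, 0],
    [0, 0, 0],
  ],
  rot=[
    [0, 0, 0.5],
    [0, 0, 1],
    [0, 0, 1.5],
    [0, 0, 2],
    [0, 0, 2.5],
    [0, 0, 3],
    [0, 0, 3.5],
    [0, 0, 4],
    [0, 0, 4.5],
    [0, 0, 5],
    [0, 0, 5.5],
    [0, 0, 6],
  ],
)

```text
time_s: 3.33
ee_pos: [0.4693, 0.0032, 0.1506]
ee_rot: [0.427, 0.904, -0.002, -0.0]
wrist_force: [-7.3, -12.5, 7.9]
gripper_width: 0.0137
```

Call:
step_arm(
  dp=[
    [0, 0, 0],
    [0, 0, 0],
    [0, 0, 0],
    [0, 0, 0],
    [0, 0, 0],
    [0, 0, 0],
    [0, 0, 0],
    [0, 0, 0],
    [0, 0, 0],
    [0, 0, 0],
    [0, 0, 0],
    [0, 0, 0],
  ],
  rot=[
    [0, 0, 0.6],
    [0, 0, 1.2],
    [0, 0, 1.8],
    [0, 0, 2.4],
    [0, 0, 3],
    [0, 0, 3.6],
    [0, 0, 4.2],
    [0, 0, 4.8],
    [0, 0, 5.4],
    [0, 0, 6],
    [0, 0, 6.2],
    [0, 0, 6.2],
  ],
)

```text
time_s: 4.33
ee_pos: [0.4679, 0.0027, 0.1506]
ee_rot: [0.693, 0.721, -0.003, -0.001]
wrist_force: [-19.5, -17.5, 15.0]
gripper_width: 0.0137
```

Call:
step_arm(
  dp=[
    [0, 0, 0],
    [0, 0, 0],
    [0, 0, 0],
    [0, 0, 0],
    [0, 0, -0.5],
    [0, 0, -1.2],
    [0, 0, -2],
    [0, 0, -2.5],
    [0, 0, -2.5],
  ],
  rot=[
    [0, 0, 0],
    [0, 0, 0],
    [0, 0, 0],
    [0, 0, 0],
    [0, 0, 0],
    [0, 0, 0],
    [0, 0, 0],
    [0, 0, 0],
    [0, 0, 0],
  ],
  claw=0.4,
)

```text
time_s: 5.08
ee_pos: [0.4711, 0.0047, 0.2284]
ee_rot: [0.692, 0.722, 0.002, 0.002]
wrist_force: [-0.1, 1.1, -0.5]
gripper_width: 0.0375
```

```bash
python3 - <<'E'
from h import *
snap('wrist','wrist2')
s=bot.read_state();print(s['ee_pos'],s['ee_rot'],s['wrist_force'],s['gripper_width'])
E
```

```text
[0.47045541 0.00468582 0.22643163] [0.69204446 0.72185369 0.00086762 0.00097596] [-0.30065144  0.07644045 -1.24731592] 0.0375923331148686
```

View pics/wrist2.png

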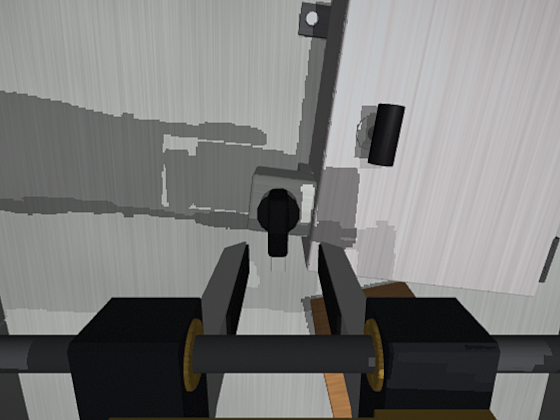

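The knob bar is now parallel to the front edge, and its tongue (278,265) is clear of the lid edge at x≈308. The handle centre is near (387,134).

Call:
step_arm(
  dp=[
    [0.2, 0.2, 0],
    [0.4, 0.4, 0],
    [0.6, 0.6, 0],
    [0.8, 0.8, 0],
    [1.0, 1.0, 0],
    [1.2, 1.2, 0],
    [1.4, 1.5, 0],
    [1.6, 1.8, 0],
    [1.8, 2.1, 0],
    [2.0, 2.4, 0],
    [2.05, 2.4, 0],
    [2.05, 2.4, 0],
  ],
  rot=[
    [0, 0, -1.15],
    [0, 0, -2.3],
    [0, 0, -3.45],
    [0, 0, -4.6],
    [0, 0, -5.75],
    [0, 0, -6.9],
    [0, 0, -8.05],
    [0, 0, -9.2],
    [0, 0, -10.35],
    [0, 0, -11.5],
    [0, 0, -12.65],
    [0, 0, -13.8],
  ],
  claw=0.75,
)

```text
time_s: 6.13
ee_pos: [0.5391, 0.0696, 0.2236]
ee_rot: [0.039, 0.999, -0.0, -0.001]
wrist_force: [0.3, 0.0, 0.5]
gripper_width: 0.0704
```

Call:
step_arm(
  dp=[
    [0, 0, 0],
    [0, 0, 0],
  ],
  rot=[
    [0, 0, 0],
    [0, 0, 0],
  ],
)

```text
time_s: 6.3
ee_pos: [0.539, 0.0691, 0.2243]
ee_rot: [0.044, 0.999, -0.0, -0.001]
wrist_force: [-0.7, 0.6, -0.1]
gripper_width: 0.0707
```

```bash
python3 - <<'E'
from h import *
snap('wrist','wrist3')
s=bot.read_state();print(s['ee_pos'],s['ee_rot'],s['gripper_width'])
for uv in [(394,104),(382,166),(387,134)]: print(atz('wrist2',uv,.160))
p=s['ee_pos'];print('tool pt at z=.156',proj('wrist3',[p[0],p[1],.156]), 'expected handle',proj('wrist3',[.540,.0692,.156]))
E
```

```text
[0.53905944 0.06903959 0.2246296 ] [ 4.40691129e-02  9.99028334e-01 -2.39186067e-05 -5.48986023e-04] 0.07041666246223406
[0.53972768 0.08958142 0.16      ]
[0.53656804 0.04897458 0.16      ]
[0.53744119 0.07036002 0.16      ]
tool pt at z=.156 [283.2239146 224.9909987] expected handle [283.56552344 226.22848794]
```

View pics/wrist3.png

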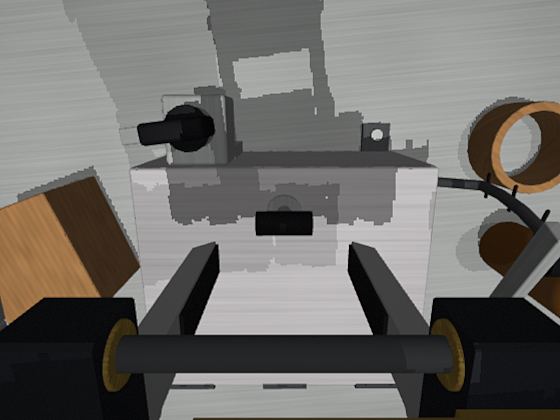

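The handle bar spans (257–313, 222), centred between the open fingers.

Call:
step_arm(
  dp=[
    [0, 0, 0.6],
    [0, 0, 1.2],
    [0, 0, 1.8],
    [0, 0, 2.4],
    [0, 0, 2.6],
    [0, 0, 2.6],
  ],
  rot=[
    [0, 0, 0],
    [0, 0, 0],
    [0, 0, 0],
    [0, 0, 0],
    [0, 0, 0],
    [0, 0, 0],
  ],
)

```text
time_s: 6.85
ee_pos: [0.5386, 0.0689, 0.146]
ee_rot: [0.043, 0.999, -0.0, -0.001]
wrist_force: [0.1, 0.3, 0.7]
gripper_width: 0.0704
```

Call:
step_arm(
  dp=[
    [0, 0, 0],
    [0, 0, 0],
    [0, 0, 0],
    [0, 0, 0],
    [0, 0, 0],
    [0, 0, 0],
    [0, 0, 0],
    [0, 0, 0],
  ],
  rot=[
    [0, 0, 0],
    [0, 0, 0],
    [0, 0, 0],
    [0, 0, 0],
    [0, 0, 0],
    [0, 0, 0],
    [0, 0, 0],
    [0, 0, 0],
  ],
  claw=0,
  newtons=45,
)

```text
time_s: 7.52
ee_pos: [0.5394, 0.0693, 0.1478]
ee_rot: [0.042, 0.999, 0.0, 0.0]
wrist_force: [-0.3, 4.4, 2.6]
gripper_width: 0.0398
```

```bash
cat > plan.py <<'E'
from h import *
s=bot.read_state();print(s['ee_pos'],s['wrist_force'],s['gripper_width'],s['time_s'])
r=np.hypot(.165,.036);a0=np.arctan2(.036,.165);Z0=np.array(s['ee_pos'])
for th in np.arange(.05,.66,.05):
    dx=.165-r*np.cos(a0+th); dz=r*np.sin(a0+th)-.036
    print(th.round(2),'toward hinge',(dx/.03).round(2),'up',(dz/.03).round(2))
E
python3 plan.py
```

```text
[0.53943436 0.06933705 0.14777536] [-0.33154387  4.36007453  2.62976016] 0.039786930057592276 7.5167
0.05 toward hinge 0.07 up 0.27
0.1 toward hinge 0.15 up 0.54
0.15 toward hinge 0.24 up 0.81
0.2 toward hinge 0.35 up 1.07
0.25 toward hinge 0.47 up 1.32
0.3 toward hinge 0.6 up 1.57
0.35 toward hinge 0.74 up 1.81
0.4 toward hinge 0.9 up 2.05
0.45 toward hinge 1.07 up 2.27
0.5 toward hinge 1.25 up 2.49
0.55 toward hinge 1.44 up 2.7
0.6 toward hinge 1.64 up 2.9
0.65 toward hinge 1.85 up 3.08
```

Call:
step_arm(
  dp=[
    [-0.03, 0, -0.14],
    [-0.07, 0, -0.27],
    [-0.11, 0, -0.4],
    [-0.15, 0, -0.54],
    [-0.2, 0, -0.68],
    [-0.24, 0, -0.81],
    [-0.35, 0, -1.07],
    [-0.47, 0, -1.32],
    [-0.6, 0, -1.57],
    [-0.74, 0, -1.81],
    [-0.9, 0, -2.05],
    [-0.9, 0, -2.05],
  ],
  rot=[
    [0, 0, 0],
    [0, 0, 0],
    [0, 0, 0],
    [0, 0, 0],
    [0, 0, 0],
    [0, 0, 0],
    [0, 0, 0],
    [0, 0, 0],
    [0, 0, 0],
    [0, 0, 0],
    [0, 0, 0],
    [0, 0, 0],
  ],
)

```text
time_s: 8.52
ee_pos: [0.5662, 0.0671, 0.2087]
ee_rot: [0.042, 0.999, 0.0, -0.001]
wrist_force: [-1.6, 5.6, -7.7]
gripper_width: 0.0395
```

```bash
python3 - <<'E'
from h import *
snap('scene','scene4');snap('side','side4')
s=bot.read_state();print(s['ee_pos'],s['wrist_force'],s['gripper_width'])
a=cv2.imread('pics/scene4.png')[100:280,215:365];b=cv2.imread('pics/side4.png')[110:290,195:345]
i=cv2.resize(np.hstack([a,b]),None,fx=2.6,fy=2.6,interpolation=cv2.INTER_CUBIC);cv2.imwrite('pics/c4.png',i);print(i.shape)
E
```

```text
[0.56553428 0.06714633 0.20773691] [ 0.19938153  4.68049247 -7.96105146] 0.03961466179651201
(468, 780, 3)
```

View pics/c4.png

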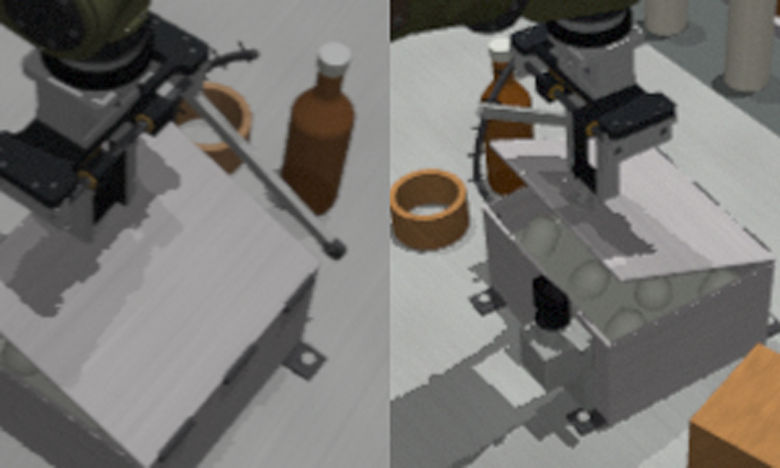

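The lid follows the gripper with the tongue clear: it is up about 0.39 rad by kinematics, still below the arm at roughly 0.49. I'll raise it to about 0.49 and compare both in the images.

Call:
step_arm(
  dp=[
    [-0.1, 0, -0.13],
    [-0.2, 0, -0.26],
    [-0.33, 0, -0.42],
    [-0.33, 0, -0.42],
    [-0.33, 0, -0.42],
    [-0.33, 0, -0.42],
  ],
  rot=[
    [0, 0, 0],
    [0, 0, 0],
    [0, 0, 0],
    [0, 0, 0],
    [0, 0, 0],
    [0, 0, 0],
  ],
)

```text
time_s: 9.12
ee_pos: [0.5752, 0.0664, 0.22]
ee_rot: [0.042, 0.999, 0.0, -0.002]
wrist_force: [-0.8, 4.1, -7.9]
gripper_width: 0.0393
```

```bash
cat > ov.py <<'E'
from h import *
snap('scene','scene5');snap('side','side5')
s=bot.read_state();print(s['ee_pos'],s['wrist_force'],s['gripper_width'])
d=np.array(s['ee_pos'])-[.5394,.0693,.1478];r=np.hypot(.165,.036);a0=np.arctan2(.036,.165)
print('kin from z',np.arcsin((.036+d[2])/r)-a0,'x',np.arccos((.165-np.hypot(d[0],d[1]))/r)-a0)
p=np.load('pose.npy');c,sn=np.cos(p[2]),np.sin(p[2])
def W(l,th):  # lid frame point -> world
    x=l[0]*np.cos(th)+l[2]*np.sin(th); z=-l[0]*np.sin(th)+l[2]*np.cos(th)
    return np.array([p[0]+c*x-sn*l[1],p[1]+sn*x+c*l[1],.12+z])
def crop(n,x0,y0,w,h,f):
    i=cv2.imread(f'pics/{n}.png')[y0:y0+h,x0:x0+w]; i=cv2.resize(i,None,fx=f,fy=f,interpolation=cv2.INTER_CUBIC)
    P=lambda l,th:tuple(((proj(n,W(l,th))-[x0,y0]+.5)*f).round().astype(int).tolist())
    for th,col in((.45,(0,0,255)),(.5,(0,255,0)),(.55,(255,0,0))):
        cv2.circle(i,P((-.21,.14,0),th),2,col,-1)
        for l in((-.2,.12,.006),(-.2,-.12,.006)): cv2.circle(i,P(l,th),2,col,-1)
    cv2.circle(i,P((0,.12,.006),.5),2,(0,255,255),-1);cv2.circle(i,P((0,.14,0),.5),2,(0,255,255),-1)
    return i
E
cat > ov1.py <<'E'
from ov import *
cv2.imwrite('pics/c5.png',np.hstack([crop('scene5',250,110,105,150,4),crop('side5',220,130,95,150,4)]))
E
python3 ov1.py
```

```text
[0.57514262 0.06635571 0.2199988 ] [-0.62863868  5.04621869 -8.14596823] 0.039692481318540064
kin from z 0.48056603884497817 x 0.4854737535905308
```

View pics/c5.png

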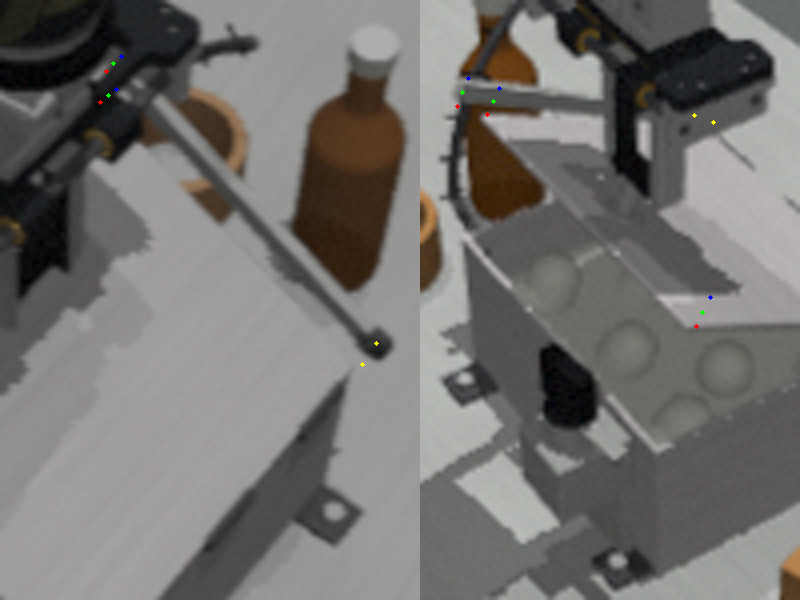

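Side crop: arm tip centre at (461,91), which matches the 0.50 mark. The lid's lower front corners sit at (482,116) and (687,326). I'll fit both angles numerically.

```bash
cat > fit.py <<'E'
from h import *
from scipy.optimize import least_squares
S=lambda u,v:np.array([(u-420)/4+220,v/4+130])-.5
S1=lambda u,v:np.array([u,v])/2.5+[150,90]-.5
C5=lambda u,v:np.array([u/4+250,v/4+110])-.5
obs=[('side5','s',S(466,236),(-.2,.12,0),'0'),('side5','s',S(660,450),(-.2,-.12,0),'0'),
('side5','s',S(482,116),(-.2,.12,0),'L'),('side5','s',S(687,326),(-.2,-.12,0),'L'),('side5','s',S(461,91),(-.21,.14,0),'A'),
('scene1','c',S1(322,92),(-.21,.14,0),'A'),('scene1','c',S1(405,180),None,'A'),('scene1','c',S1(290,172),(-.2,.12,.006),'0'),('scene1','c',S1(118,347),(-.2,-.12,.006),'0'),
('scene1','c',S1(468,285),(0,.12,.006),'0'),('scene1','c',S1(308,470),(0,-.12,.006),'0'),
('wrist0','w',np.array([216,272.]),(-.2,-.12,.006),'0'),('wrist0','w',np.array([461,291.]),(0,-.12,.006),'0')]
def W(p,l,th):
    c,sn=np.cos(p[2]),np.sin(p[2]);x=l[0]*np.cos(th)+l[2]*np.sin(th); z=-l[0]*np.sin(th)+l[2]*np.cos(th)
    return np.array([p[0]+c*x-sn*l[1],p[1]+sn*x+c*l[1],.12+z])
def res(q):
    r=[]
    for n,cam,uv,l,k in obs:
        if l is None: continue
        th={'0':0,'L':q[3],'A':q[4]}[k]; off={'s':q[5:7],'c':q[7:9],'w':q[9:11]}[cam]
        r.append(proj(n,W(q,l,th))+off-uv)
    return np.r_[np.ravel(r),q[5:]/1.5]
if __name__=='__main__':
    o=least_squares(res,np.r_[np.load('pose.npy'),.48,.5,np.zeros(6)],loss='soft_l1')
    print(o.x.round(4));print(o.fun[:-6].reshape(-1,2).round(1))
    cov=np.linalg.inv(o.jac.T@o.jac);print('sd(1px)',np.sqrt(np.diag(cov))[3:5])
E
python3 fit.py
```

```text
[ 0.7036  0.0571 -0.0811  0.4782  0.514  -0.564   0.5144 -0.2249  2.3268
  0.0607 -0.3431]
[[-0.4 -0.4]
 [-0.1  0.1]
 [ 0.3  0. ]
 [ 0.8  0.4]
 [-0.3 -0.4]
 [-0.   0.4]
 [ 0.6 -0.6]
 [-0.8 -0.6]
 [ 2.1 -1.9]
 [-1.   3.7]
 [-1.5  0.4]
 [ 1.4 -0.2]]
sd(1px) [0.01367792 0.01418929]
```

Lid is at 0.478 (kinematics 0.483) and the arm at about 0.51. Raise it a little.

Call:
step_arm(
  dp=[
    [-0.05, 0, -0.06],
    [-0.1, 0, -0.12],
    [-0.1, 0, -0.12],
    [-0.1, 0, -0.12],
    [-0.1, 0, -0.12],
    [-0.1, 0, -0.12],
  ],
  rot=[
    [0, 0, 0],
    [0, 0, 0],
    [0, 0, 0],
    [0, 0, 0],
    [0, 0, 0],
    [0, 0, 0],
  ],
)

```text
time_s: 9.72
ee_pos: [0.5781, 0.0661, 0.2234]
ee_rot: [0.042, 0.999, 0.0, -0.002]
wrist_force: [-0.6, 4.7, -9.8]
gripper_width: 0.0398
```

```bash
cat > ov2.py <<'E'
from h import *
from fit import W
snap('side','side6');snap('scene','scene6')
for _ in range(2):
    s=bot.read_state();print(s['ee_pos'],s['wrist_force'],s['gripper_width'])
d=np.array(s['ee_pos'])-[.5394,.0693,.1478];r=np.hypot(.165,.036);a0=np.arctan2(.036,.165)
print('kin',np.arcsin((.036+d[2])/r)-a0,np.arccos((.165-np.hypot(d[0],d[1]))/r)-a0)
p=[.7036,.0571,-.0811]
def crop(n,x0,y0,w,h,f,off,pts):
    i=cv2.imread(f'pics/{n}.png')[y0:y0+h,x0:x0+w];i=cv2.resize(i,None,fx=f,fy=f,interpolation=cv2.INTER_CUBIC)
    for th,col in((.46,(0,0,255)),(.51,(0,255,0)),(.56,(255,0,0))):
        for l in pts:
            u=((proj(n,W(p,l,th))+off-[x0,y0]+.5)*f).round().astype(int);cv2.circle(i,tuple(u.tolist()),2,col,-1);print(l,th,u)
    return i
o=[-.56,.51];A=crop('side6',225,138,50,75,8,o,[(-.21,.14,0),(-.2,.12,0)]);B=crop('side6',265,170,50,75,8,o,[(-.2,-.12,0)])
cv2.imwrite('pics/c6.png',np.hstack([A,B]))
E
python3 ov2.py
```

```text
[0.57809302 0.06609901 0.22340846] [ 0.24675737  4.87133561 -9.01821009] 0.03937882314485589
[0.57809302 0.06609901 0.22340846] [ 0.24675737  4.87133561 -9.01821009] 0.03937882314485589
kin 0.5071593730821305 0.5122626407934192
(-0.21, 0.14, 0) 0.46 [ 28 145]
(-0.2, 0.12, 0) 0.46 [ 83 178]
(-0.21, 0.14, 0) 0.51 [ 39 117]
(-0.2, 0.12, 0) 0.51 [ 94 151]
(-0.21, 0.14, 0) 0.56 [51 90]
(-0.2, 0.12, 0) 0.56 [105 125]
(-0.2, -0.12, 0) 0.46 [176 346]
(-0.2, -0.12, 0) 0.51 [189 318]
(-0.2, -0.12, 0) 0.56 [204 289]
```

View pics/c6.png

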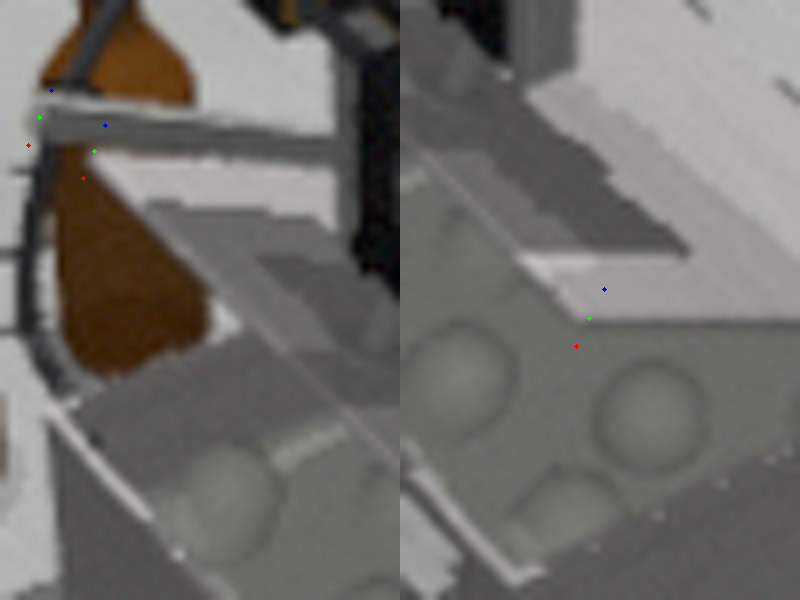

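The lid's front corners (88,157) and (585,321) fit 0.505 ± 0.005 and the arm tip's centre (40,118) fits 0.51. The grip is firm, so I'm handing in.

```bash
python3 -c "
from plant import bot
print(bot.read_state()['qvel']);print(bot.sign_off())"
```

```text
[-3.40204807e-04 -7.15136660e-04 -5.31803645e-04 -5.36589651e-06
 -2.20485207e-04 -3.99606026e-04]
the job is handed in; nothing more can be done
None
```

The lid is unlocked, lifted in line with the setting arm to within what I could measure, and held still there. I handed the job in at about 10 s of the 54 s allowed.

- **Catch:** I turned the knob clockwise to about 1.45 rad. It started at roughly 0.17 rad rather than 0. The wrist picture showed the tongue parallel to the lid's front edge and clear of it. Turning it took up to about 30 N at the wrist, probably because my grip was slightly off the knob's axis.
- **Lid:** I gripped the handle by its flat ends at a 45 N setting. Measured width was 39.4 mm at the end, against the 40 mm bar. Lifting force was about 8–9 N, slightly above the stated 5–7 N, and the joint speeds were practically zero at hand-in.
- **Angle:** The last side picture put the lid at about 0.505 rad and the arm at about 0.51. The gripper position gave 0.507 to 0.512 for the lid.
- **Disagreement:** The scene camera, whose fit was off by about 2 pixels, put the arm at about 0.494. The remaining uncertainty is about 0.01–0.015 rad.
- **Other items:** I did not deliberately touch the setting arm, bottle, carton or tape roll. Those in view looked unmoved, but I made no separate measurement of them.

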